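Set a crate batten against the flip stop of a stamping press

ROBOT

A 6-joint arm with a two-finger parallel gripper is mounted at the origin on the work surface. World frame = base frame: x ahead of the robot, y to its left, z up, the work surface at z = 0. Lengths are in mm, angles in rad, forces in N, time in s.
With the tool pointing down it reaches from about 400 to 925 mm from the base axis. Payload 12.5 kg.
Tool frame: the origin (TCP) lies on the centre line of the jaws, within the pads' length; the fingertips stand 14 mm ahead of it and the grasp point (between the pads) lies 5 mm behind it; z points along the fingers, x is the direction in which the jaws open and shut, and the axes are right-handed (so a half turn about z gives the same grasp; the last joint's range is limited). The gripper opens to 95 mm and grips with 3 to 60 N. Pads are 20 mm wide; open, the fingers measure 119 mm over their backs; the gripper's body (75 mm by 180 mm) begins 59 mm behind the grasp point.
Start: joints at [1.055, 0.491, 1.559, -0, 1.092, -0.106], TCP at [249.001, 573.274, 228.661] pointing down, gripper open.
Joint ranges: [-3.1, 3.1], [-0.84, 2.19], [0.05, 2.79], [-1.13, 4.28], [0.06, 2.93], [-2.69, 2.69]. Speed limits (rad/s): [2.22, 2.22, 2.79, 3.14, 3.14, 3.14].

INTERFACE

Orientations are given as [roll, pitch, yaw] about the fixed x, y, z axes, in that order (R = Rz(yaw) Ry(pitch) Rx(roll)).
In Python, from cell import state, read_camera, job_done gives the robot as it stands.
- The arm moves only by the shell command python3 -m handwheel 'ROWS'. ROWS is JSON, a list of rows, each an object of numbers: "hand": the finger opening in m, from 0 to 0.0951; "x", "y", "z": the shift along the world's x, y, z in m; "spin": the turn about the world's z in units of 5 degrees (1.0 is 5 degrees). In form: [{"hand": .., "x": .., "y": .., "z": .., "spin": ..}, ...]. A call has 1 to 20 rows; each row is the pose to reach, as a shift and turn from the pose commanded when the call began; what a row does not reach only later rows make up. A row lasts 1/12 s, in which the tool goes at most 41.7 mm and 7.16 degrees, less where a joint would pass 70% of its speed; a pose out of reach is approached as far as the arm can. A call with a gripper value outside its range is refused whole. The fingers move at their own pace and stop on an object; the grip force is fixed at half the most. Time passes only in rows, so rows that repeat a pose let the fingers close. It gives the time, the measured TCP pose, the force and the opening at its end, in the units of the state.
- state(): the state, without advancing time (a new reading comes with each control period).
- read_camera(name): name is "scene" or "side" or "wrist"; returns a dict with "img" (400x640x3 uint8, red, green, blue), "fx", "fy", "cx", "cy" (pixels), "T" (4x4, takes a point from camera to world coordinates). Camera axes: x right, y down, z forward; pixel columns grow to the right and rows downward; lengths in mm; the calibration is good to about 2 mm. The wrist camera is an equidistant fisheye: a pixel r from the principal point sees the ray r / f radians off the axis. A picture is of the moment at which its call begins. There is no depth.
- job_done(): hands the job in, once; it reports no verdict.
The state is a dict: "t": time; "joints": joint angles; "qvel": joint speeds; "tau": joint torques, N m; "eef_pos": TCP position; "tcp_rot": TCP orientation; "ft_force": force on the tool from outside, world axes, zero at the start; "moment": the same for the moment, N m; "opening": opening from 0.0 (shut) to 1.0 (fully open).
Only numpy, scipy, OpenCV 4.12 (cv2) and the standard library are available. Lean on these libraries where they do the work, as an engineer would, in place of code of your own. Each camera call takes 0.05 s, during which the arm holds its last target. There are 200 camera calls.

TASK

Get the crate batten ready for stamping: fold the steel stop flag fully down across the jig bed first, and only then slide the batten along under the press head until its end rests against the flag. Do it gently, without ramming the flag, and leave the batten snug along the fence over its whole length. Do not touch the press itself, and leave the bottle and the offcut where they are.

Things in the scene. Friction and masses are not known exactly. Their poses are not given: they have to be found in the camera images.
- jig: Wooden jig fixed to the bench. x = feed direction, y away from the fence towards the robot, z up; origin at bench height where the fence's working face (y = 0) meets the stop line (x = 0). Aluminium bed 12 mm thick, x -400 to 70, y -25 to 105 mm. Fence on the bed's far edge, y -25 to 0 mm, top 44 mm above the bench (50 mm at the hinge plate, x -7 to 37 mm).
- press: Grey C-frame hand press, fixed; its origin and axes are the jig's. Column behind the fence: x -200 to -130, y -147 to -27 mm. Head overhangs the bed: x -215 to -115, y -105 to 60 mm, flat underside 120 mm above the bench, top 172 (spindle 215, lever at the back 255). Not to be touched. The batten's tail ends 15 mm inside its upstream edge: push it with the tool leaning back some 40 degrees.
- flag (a joint): Hinge angle of the steel stop flag, rad: 0 = fully down, level across the bed; pi/2 = straight up; starts at 1.75 to 2.05, leaning back over the fence, away from the robot; hard ends at 0 and 2.1. The hinge line runs along jig x, at jig y -8 mm, 52 mm above the bench. Stiff hinge (0.16 N m, flag 0.22 kg): the flag stays where it is left.
- flag_end (a point): Middle of the outer end of the flag, 86 mm from the hinge; y points outwards, z out of its flat back (its top when down). The flag is a strap 30 mm wide (jig x 0 to 30 mm), 6 mm thick, with a block 52 mm long, 34 mm deep under it (20 to 72 mm from the hinge). When down, its top is 58 mm above the bench and the block's side at jig x = 0 is the stop face.
- batten_mid (a point): Centre (half-way up) of the loose crate batten: plain pine, 200 mm long (x), 60 mm wide (y), 32 mm thick (z), about 0.2 kg, lying on the jig bed. Its x points to its leading end (the end nearer to the flag). It starts short of the flag, a little off the fence and askew, its leading end already under the press head or just past it, 105 to 155 mm short of the stop.
- batten_head (a point): Centre of the batten's leading end face, which must come against the flag.
- batten_tail (a point): Centre of the batten's trailing end face.
- bottle: Bystander: full green wine bottle, 74 mm wide, 290 mm high, standing on the bench downstream of the flag; origin at its base. Leave alone.
- offcut: Bystander: pine offcut 110 x 60 x 32 mm lying on the bench behind the fence; same wood as the batten but much shorter; origin at the centre of its underside. Leave alone.
There are look-alikes about, which are no part of the job. Leave any red or white look-alike of the part that bears batten_mid alone.

How it is judged:
By the outcome, as a careful person would: the job done as asked, in the order asked, and still so for the second after the job is handed in, with the robot touching nothing.
It also fails if it takes over 67 s, if anything falls off the work surface, if the arm or the gripper's body presses on something with over 40 N, if the wrist force passes 120 N, or if a joint passes its speed limit or range.

## Working session

There is one attempt and no reset: what is moved stays moved. The work goes in short steps, Python scripts to look and compute and a shell command to move; the robot and the scene stay as the last step left them, time stands still between calls to the robot, and variables do not carry over. Pictures are saved under pics/ and viewed, about 8 in all and at most 12, crops included, and the job is handed in when it is done.

```bash
ls; mkdir -p pics
cat > h.py <<'E'
import numpy as np, cv2
from cell import state, read_camera, job_done
def snap(name,fn):
    c=read_camera(name); cv2.imwrite('pics/'+fn+'.png',c['img'][:,:,::-1]); np.save('pics/'+fn+'.npy',{k:c[k] for k in c},allow_pickle=True); return c
def load(fn): return np.load('pics/'+fn+'.npy',allow_pickle=True).item()
def ray(c,u,v,fish=False):
    x=(u-c['cx'])/c['fx'];y=(v-c['cy'])/c['fy']
    if fish:
        r=np.hypot(x,y); d=np.array([x/r*np.sin(r),y/r*np.sin(r),np.cos(r)])
    else: d=np.array([x,y,1.])
    T=np.array(c['T']); return T[:3,3],T[:3,:3]@d
def onz(c,u,v,z,fish=False):
    o,d=ray(c,u,v,fish); return o+d*(z-o[2])/d[2]
def proj(c,p):
    T=np.array(c['T']); q=T[:3,:3].T@(np.array(p)-T[:3,3]); return q[0]/q[2]*c['fx']+c['cx'],q[1]/q[2]*c['fy']+c['cy']
E
python3 - <<'E'
from h import *
a=snap('scene','s0');b=snap('side','d0');w=snap('wrist','w0')
print(state());
for c in(a,b,w):print(c['fx'],c['cx'],c['cy'],np.round(c['T'],3).tolist())
E
```

```text
pics
{'t': 0.15, 'joints': array([ 1.05540577e+00,  4.91411713e-01,  1.55932721e+00, -1.26615717e-05,
        1.09170519e+00, -1.05634406e-01]), 'qvel': array([ 0.00057985, -0.00053048, -0.00313906, -0.00093336, -0.00146415,
       -0.00121411]), 'tau': array([ 1.08873533e-03, -6.12899065e+01, -2.58280116e+01,  6.92476728e-02,
        4.73051390e-02, -6.42738087e-05]), 'eef_pos': array([248.90552118, 573.10684883, 228.19569948]), 'tcp_rot': array([-3.14151405e+00,  8.47890571e-04,  1.16104605e+00]), 'ft_force': array([-0.62072656, -0.05196251,  0.50374593]), 'moment': array([ 0.00319771,  0.02283563, -0.05560067]), 'opening': 1.00373673050305}
407.8267793296013 314.497102901647 202.22320197259074 [[-0.67, 0.478, -0.569, 1059.297], [0.742, 0.452, -0.495, 473.637], [0.02, -0.753, -0.657, 703.122], [0.0, 0.0, 0.0, 1.0]]
513.6436716358241 325.80986054440774 218.77401657150207 [[-0.999, 0.024, -0.045, 578.787], [0.049, 0.691, -0.721, 858.715], [0.013, -0.722, -0.691, 900.55], [0.0, 0.0, 0.0, 1.0]]
309.70691628693146 321.4057824970385 195.8914590483877 [[0.399, 0.887, 0.232, 184.054], [0.917, -0.385, -0.103, 602.846], [-0.002, 0.254, -0.967, 383.735], [0.0, 0.0, 0.0, 1.0]]
```

View pics/s0.png

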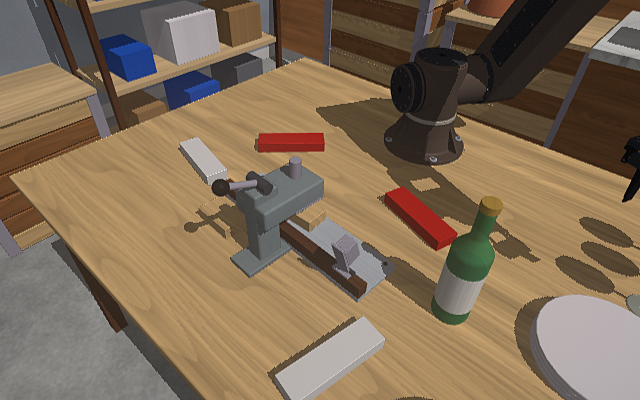

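View pics/d0.png

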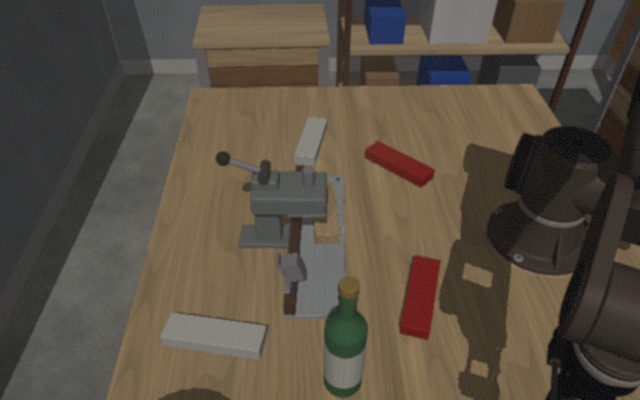

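The jig lies with feed along about +world y and the fence on the far side. The press is at side (285,200), the flag at (290,265) and the bottle at (345,350). Pine candidates for the batten are the piece under the press head, side (327,232) / scene (313,217). The look-alikes are white at side (311,140) and (214,335), and red at (399,163) and (420,296). Next I'll take close crops.

Run:
```python
from h import *
a=load('s0')['img'][:,:,::-1];b=load('d0')['img'][:,:,::-1]
A=cv2.resize(a[165:315,205:405],None,fx=4,fy=4,interpolation=cv2.INTER_CUBIC)
B=cv2.resize(b[105:325,230:380],None,fx=2.7,fy=2.7,interpolation=cv2.INTER_CUBIC)
cv2.imwrite('pics/c1.png',A);cv2.imwrite('pics/c2.png',B);print(B.shape)
```

```text
(594, 405, 3)
```

View pics/c1.png

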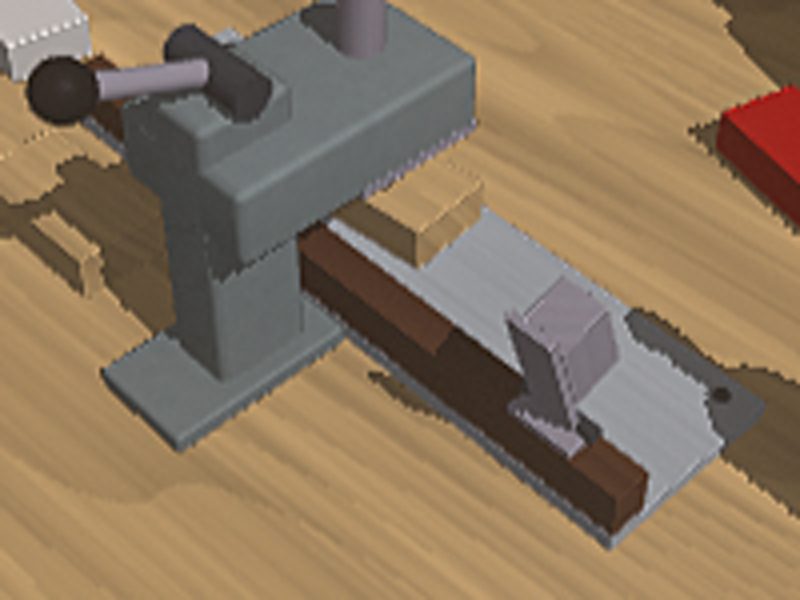

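View pics/c2.png

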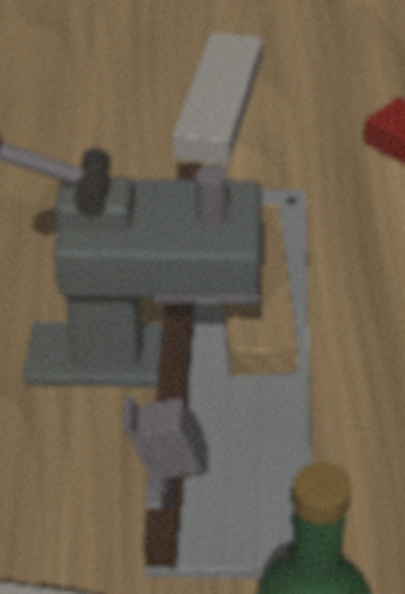

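View pics/w0.png

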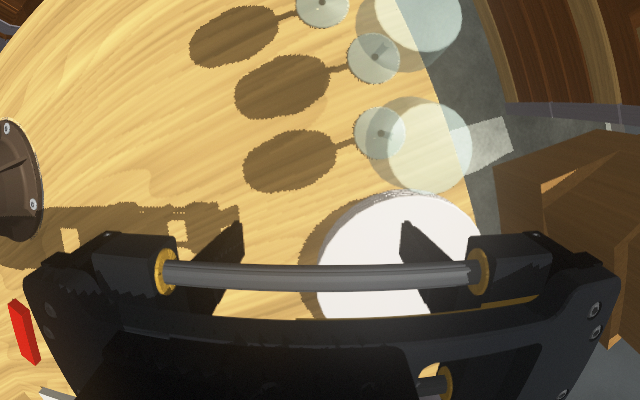

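```bash
cat > fit.py <<'E'
from h import *
from scipy.optimize import least_squares
a=load('s0');b=load('d0')
S=lambda u,v:(a,205+u/4,165+v/4); D=lambda u,v:(b,230+u/2.7,105+v/2.7)
def W(p,q):
    c,s=np.cos(p[2]),np.sin(p[2]); return [p[0]+c*q[0]-s*q[1],p[1]+s*q[0]+c*q[1],q[2]]
def fit(obs,x0):
    f=lambda p:np.concatenate([np.array(proj(o[0][0],W(p,o[1])))-o[0][1:] for o in obs])
    r=least_squares(f,x0,loss='soft_l1'); print(np.round(f(r.x).reshape(-1,2),1).tolist()); return r.x
if __name__=='__main__':
    J=fit([(S(765,403),(70,105,12)),(S(610,540),(70,-25,12)),(D(147,570),(70,-25,12)),(D(305,191),(-400,105,12)),
     (D(260,302),(-115,60,120)),(S(475,62),(-115,60,172)),(S(235,195),(-115,-105,172)),(S(475,125),(-115,60,120))],[600,300,1.6])
    print('jig',J)
    B=fit([(S(415,232),(100,-30,44)),(S(483,183),(100,30,44)),(S(417,265),(100,-30,12)),(S(483,212),(100,30,12)),
     (D(297,350),(100,30,44)),(D(228,375),(100,-30,12)),(D(297,372),(100,30,12))],[600,100,1.6])
    print('bat',B)
    def toj(p):
        d=np.array(p[:2])-J[:2];c,s=np.cos(J[2]),np.sin(J[2]);return [c*d[0]+s*d[1],-s*d[0]+c*d[1]]
    for n,q in dict(head=(100,0,0),tail=(-100,0,0),headF=(100,-30,0),tailF=(-100,-30,0)).items(): print(n,np.round(W(B,q)),np.round(toj(W(B,q)),1))
    print('askew deg',np.degrees(B[2]-J[2]))
    for n,q in dict(flagdown=(15,78,58),hinge=(15,-8,52)).items(): print(n,np.round(W(J,q)))
    # flag: outer end angle
    for th in (1.75,1.9,2.05):
        e=(15,-8+86*np.cos(th),52+86*np.sin(th)); u=proj(a,W(J,e));v=proj(b,W(J,e)); print(th,[(u[0]-205)*4,(u[1]-165)*4],[(v[0]-230)*2.7,(v[1]-105)*2.7],np.round(W(J,e)))
E
python3 fit.py
```

```text
[[0.1, -0.3], [0.0, -0.5], [-1.2, -1.5], [0.0, -1.3], [-0.5, 0.2], [1.1, -1.9], [0.4, 1.0], [0.2, 1.0]]
jig [595.09425857 149.81702916  20.35794228]
[[-48.9, -21.1], [-58.5, -23.9], [-48.5, -19.8], [-57.9, -21.6], [-18.2, -46.8], [-12.5, -38.6], [-18.3, -45.6]]
bat [ 603.51978295 -222.43040658  397.92982018]
head [ 554. -136.    0.] [-287.4   23.2]
tail [ 653. -309.    0.] [-454.6  -86.5]
headF [ 580. -121.    0.] [-270.9   -1.8]
tailF [ 679. -294.    0.] [-438.1 -111.6]
askew deg 21633.275066866485
flagdown [518. 170.  58.]
hinge [604. 164.  52.]
1.75 [np.float64(548.5690790595372), np.float64(309.45985601788925)] [np.float64(144.16361562210713), np.float64(404.8667198210231)] [619. 163. 137.]
1.9 [np.float64(530.2348017809536), np.float64(327.4099880412664)] [np.float64(127.56279506508973), np.float64(407.4890437940343)] [632. 163. 133.]
2.05 [np.float64(512.4026925160831), np.float64(347.508899587674)] [np.float64(112.01936359656008), np.float64(411.76179609806775)] [644. 162. 128.]
```

```bash
sed -i "s/\[600,100,1.6\]/[555,-70,1.5]/;s/,loss='soft_l1'/,x_scale=[50,50,.5],loss='soft_l1',f_scale=3/;s/\[600,300,1.6\]/[595,150,1.508]/" fit.py; python3 fit.py
```

```text
[[0.2, -0.3], [0.1, -0.5], [-1.1, -1.4], [-0.1, -1.2], [-0.5, 0.2], [1.1, -1.8], [0.5, 1.1], [0.3, 1.1]]
jig [595.09307135 150.03918232   1.50893986]
[[0.2, -0.4], [0.2, -0.7], [-0.5, 1.1], [-0.3, 1.7], [0.5, -0.9], [0.4, -0.2], [0.0, 0.4]]
bat [520.78582775 -83.2940425    1.56387945]
head [521.  17.   0.] [-137.6   65.2]
tail [ 520. -183.    0.] [-337.3   54.2]
headF [551.  16.   0.] [-136.    35.3]
tailF [ 550. -183.    0.] [-335.7   24.3]
askew deg 3.147806929907356
flagdown [518. 170.  58.]
hinge [604. 165.  52.]
1.75 [np.float64(548.9649008915935), np.float64(309.69794671561704)] [np.float64(144.1720194229406), np.float64(405.1022118973759)] [619. 164. 137.]
1.9 [np.float64(530.6409655585019), np.float64(327.65994729860495)] [np.float64(127.56769215525193), np.float64(407.7313673077374)] [632. 163. 133.]
2.05 [np.float64(512.81786066679), np.float64(347.7704482339677)] [np.float64(112.02083231214989), np.float64(412.01058291730766)] [644. 162. 128.]
```

Run:
```python
from h import *
from fit import *
print('bottle top', onz(a,491,200,290), onz(b,348,281,290), 'base',onz(a,452,318,0),onz(b,343,388,0))
J=[595.093,150.039,1.50894]
for q in [(15,-80,100),(15,-95,100),(15,78,60),(-262,60,0),(-350,60,0),(-66,60,0),(-20,60,0)]: print(q,np.round(W(J,q)))
```

```text
bottle top [507.20016961 360.91734396 290.        ] [512.13519    360.24400291 290.        ] base [5.23369190e+02 3.79183942e+02 1.13686838e-13] [510.74139263 381.80457514   0.        ]
(15, -80, 100) [676. 160. 100.]
(15, -95, 100) [691. 159. 100.]
(15, 78, 60) [518. 170.  60.]
(-262, 60, 0) [ 519. -108.    0.]
(-350, 60, 0) [ 514. -196.    0.]
(-66, 60, 0) [531.  88.   0.]
(-20, 60, 0) [534. 134.   0.]
```

```bash
python3 -m handwheel '[{"hand":0,"z":0.04,"spin":-1},{"hand":0,"z":0.08,"spin":-2},{"hand":0,"z":0.11,"spin":-3},{"hand":0,"x":0.012,"y":-0.035,"z":0.11,"spin":-4},{"hand":0,"x":0.023,"y":-0.07,"z":0.11,"spin":-5},{"hand":0,"x":0.035,"y":-0.105,"z":0.11,"spin":-6},{"hand":0,"x":0.047,"y":-0.14,"z":0.11,"spin":-7},{"hand":0,"x":0.058,"y":-0.175,"z":0.11,"spin":-8},{"hand":0,"x":0.07,"y":-0.21,"z":0.11,"spin":-9},{"hand":0,"x":0.081,"y":-0.243,"z":0.11,"spin":-10},{"hand":0,"x":0.106,"y":-0.271,"z":0.11,"spin":-11},{"hand":0,"x":0.131,"y":-0.3,"z":0.11,"spin":-12},{"hand":0,"x":0.156,"y":-0.328,"z":0.11,"spin":-13},{"hand":0,"x":0.181,"y":-0.356,"z":0.11,"spin":-14},{"hand":0,"x":0.206,"y":-0.385,"z":0.11,"spin":-14},{"hand":0,"x":0.231,"y":-0.413,"z":0.11,"spin":-14},{"hand":0,"x":0.231,"y":-0.413,"z":0.11,"spin":-14}]'
```

```text
invalid input
```

```bash
python3 -m handwheel '[{"hand":0,"x":0,"y":0,"z":0.04,"spin":-1},{"hand":0,"x":0,"y":0,"z":0.08,"spin":-2},{"hand":0,"x":0,"y":0,"z":0.11,"spin":-3},{"hand":0,"x":0.012,"y":-0.035,"z":0.11,"spin":-4},{"hand":0,"x":0.023,"y":-0.07,"z":0.11,"spin":-5},{"hand":0,"x":0.035,"y":-0.105,"z":0.11,"spin":-6},{"hand":0,"x":0.047,"y":-0.14,"z":0.11,"spin":-7},{"hand":0,"x":0.058,"y":-0.175,"z":0.11,"spin":-8},{"hand":0,"x":0.07,"y":-0.21,"z":0.11,"spin":-9},{"hand":0,"x":0.081,"y":-0.243,"z":0.11,"spin":-10},{"hand":0,"x":0.106,"y":-0.271,"z":0.11,"spin":-11},{"hand":0,"x":0.131,"y":-0.3,"z":0.11,"spin":-12},{"hand":0,"x":0.156,"y":-0.328,"z":0.11,"spin":-13},{"hand":0,"x":0.181,"y":-0.356,"z":0.11,"spin":-14},{"hand":0,"x":0.206,"y":-0.385,"z":0.11,"spin":-14},{"hand":0,"x":0.231,"y":-0.413,"z":0.11,"spin":-14},{"hand":0,"x":0.231,"y":-0.413,"z":0.11,"spin":-14}]'
```

```text
t: 1.57
eef_pos: [483.2, 156.3, 338.1]
tcp_rot: [3.141, -0.0, -0.065]
ft_force: [-1.4, 1.1, -1.1]
opening: 0.006
```

```bash
python3 -m handwheel '[{"hand":0,"x":0.04,"y":0,"z":0,"spin":0},{"hand":0,"x":0.08,"y":0,"z":0,"spin":0},{"hand":0,"x":0.12,"y":0,"z":0,"spin":0},{"hand":0,"x":0.16,"y":0.004,"z":0,"spin":0},{"hand":0,"x":0.2,"y":0.005,"z":0,"spin":0},{"hand":0,"x":0.209,"y":0.005,"z":-0.02,"spin":0},{"hand":0,"x":0.209,"y":0.005,"z":-0.06,"spin":0},{"hand":0,"x":0.209,"y":0.005,"z":-0.1,"spin":0},{"hand":0,"x":0.209,"y":0.005,"z":-0.14,"spin":0},{"hand":0,"x":0.209,"y":0.005,"z":-0.18,"spin":0},{"hand":0,"x":0.209,"y":0.005,"z":-0.21,"spin":0},{"hand":0,"x":0.209,"y":0.005,"z":-0.224,"spin":0},{"hand":0,"x":0.209,"y":0.005,"z":-0.224,"spin":0}]'
python3 - <<'E'
from h import *
a=snap('scene','s1')['img'][120:320,200:450,::-1];b=snap('side','d1')['img'][120:320,200:400,::-1]
cv2.imwrite('pics/c3.png',np.hstack([cv2.resize(a,None,fx=1.75,fy=1.75,interpolation=3),cv2.resize(b,None,fx=1.75,fy=1.75,interpolation=3)]))
E
```

```text
t: 2.65
eef_pos: [687.1, 165.2, 110.3]
tcp_rot: [3.14, 0.007, -0.061]
ft_force: [-0.5, -0.4, -1.0]
opening: 0.006
```

View pics/c3.png

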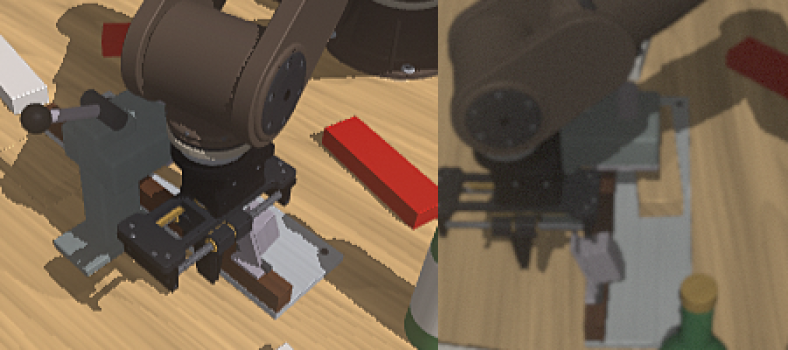

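```bash
python3 -m handwheel '[{"hand":0,"x":-0.015,"y":0,"z":0,"spin":0},{"hand":0,"x":-0.027,"y":0,"z":0,"spin":0},{"hand":0,"x":-0.037,"y":0,"z":0,"spin":0},{"hand":0,"x":-0.047,"y":0,"z":0,"spin":0},{"hand":0,"x":-0.057,"y":0,"z":0,"spin":0},{"hand":0,"x":-0.067,"y":0,"z":0,"spin":0},{"hand":0,"x":-0.077,"y":0,"z":0,"spin":0},{"hand":0,"x":-0.087,"y":0.001,"z":0,"spin":0},{"hand":0,"x":-0.097,"y":0.001,"z":0,"spin":0},{"hand":0,"x":-0.107,"y":0.001,"z":0,"spin":0},{"hand":0,"x":-0.114,"y":0.002,"z":-0.005,"spin":0},{"hand":0,"x":-0.12,"y":0.002,"z":-0.01,"spin":0},{"hand":0,"x":-0.127,"y":0.002,"z":-0.016,"spin":0},{"hand":0,"x":-0.132,"y":0.002,"z":-0.023,"spin":0},{"hand":0,"x":-0.137,"y":0.002,"z":-0.03,"spin":0},{"hand":0,"x":-0.137,"y":0.002,"z":-0.034,"spin":0},{"hand":0,"x":-0.137,"y":0.002,"z":-0.034,"spin":0}]'
python3 - <<'E'
from h import *
c=load('s0');print(onz(c,205+360/4,165+52/4,172))
E
```

```text
t: 4.17
eef_pos: [551.1, 167.1, 79.3]
tcp_rot: [3.141, 0.003, -0.061]
ft_force: [-0.2, -0.8, 0.2]
opening: 0.001
[570.14324947  -8.5787953  172.        ]
```

```bash
python3 -m handwheel '[{"hand":0,"x":-0.006,"y":0,"z":-0.002,"spin":0},{"hand":0,"x":-0.006,"y":0,"z":-0.004,"spin":0},{"hand":0,"x":-0.006,"y":0,"z":-0.006,"spin":0},{"hand":0,"x":-0.006,"y":0,"z":-0.007,"spin":0},{"hand":0,"x":-0.006,"y":0,"z":-0.007,"spin":0}]'
python3 - <<'E'
from h import *
a=snap('scene','s2')['img'][120:320,200:450,::-1];b=snap('side','d2')['img'][120:320,200:400,::-1]
cv2.imwrite('pics/c4.png',np.hstack([cv2.resize(a,None,fx=1.75,fy=1.75,interpolation=3),cv2.resize(b,None,fx=1.75,fy=1.75,interpolation=3)]))
E
```

```text
t: 4.58
eef_pos: [546.0, 167.3, 73.5]
tcp_rot: [3.142, 0.0, -0.061]
ft_force: [-0.5, 0.9, -0.1]
opening: 0.003
```

View pics/c4.png

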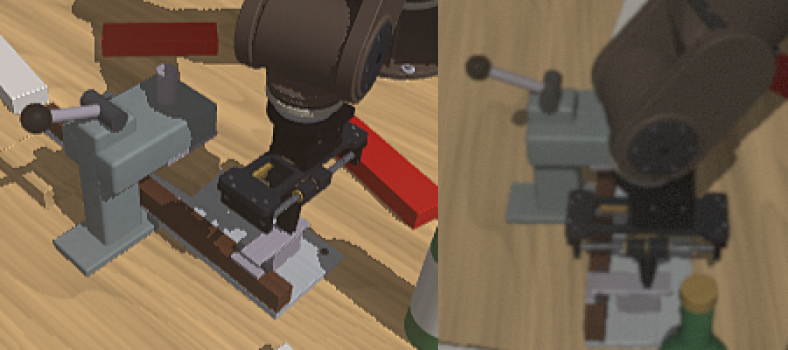

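```bash
python3 -m handwheel '[{"hand":0,"x":0,"y":0,"z":-0.001,"spin":0},{"hand":0,"x":0,"y":0,"z":-0.002,"spin":0},{"hand":0,"x":0,"y":0,"z":-0.003,"spin":0},{"hand":0,"x":0,"y":0,"z":-0.003,"spin":0}]'; python3 -m handwheel '[{"hand":0,"x":0,"y":0,"z":-0.001,"spin":0},{"hand":0,"x":0,"y":0,"z":-0.002,"spin":0},{"hand":0,"x":0,"y":0,"z":-0.002,"spin":0}]'
```

```text
t: 5.02
eef_pos: [546.2, 167.3, 72.1]
tcp_rot: [-3.141, -0.001, -0.061]
ft_force: [-5.1, -1.0, 17.7]
opening: 0.005
t: 5.27
eef_pos: [546.2, 167.3, 71.9]
tcp_rot: [-3.141, -0.002, -0.061]
ft_force: [-11.8, -3.2, 40.1]
opening: 0.006
```

```bash
python3 -m handwheel '[{"hand":0,"x":0,"y":0,"z":0.02,"spin":0},{"hand":0.03,"x":0,"y":0,"z":0.06,"spin":0},{"hand":0.03,"x":-0.02,"y":0,"z":0.095,"spin":0},{"hand":0.03,"x":-0.04,"y":0,"z":0.13,"spin":0},{"hand":0.03,"x":-0.06,"y":0,"z":0.165,"spin":0},{"hand":0.03,"x":-0.08,"y":0,"z":0.2,"spin":0},{"hand":0.03,"x":-0.096,"y":-0.01,"z":0.235,"spin":0},{"hand":0.03,"x":-0.096,"y":-0.04,"z":0.26,"spin":0},{"hand":0.03,"x":-0.096,"y":-0.08,"z":0.26,"spin":0},{"hand":0.03,"x":-0.096,"y":-0.12,"z":0.26,"spin":0},{"hand":0.03,"x":-0.096,"y":-0.16,"z":0.26,"spin":0},{"hand":0.03,"x":-0.096,"y":-0.2,"z":0.26,"spin":0},{"hand":0.03,"x":-0.096,"y":-0.24,"z":0.26,"spin":0},{"hand":0.03,"x":-0.096,"y":-0.28,"z":0.26,"spin":0},{"hand":0.03,"x":-0.085,"y":-0.315,"z":0.26,"spin":0},{"hand":0.03,"x":-0.065,"y":-0.348,"z":0.26,"spin":0},{"hand":0.03,"x":-0.04,"y":-0.372,"z":0.26,"spin":0},{"hand":0.03,"x":-0.031,"y":-0.378,"z":0.26,"spin":0},{"hand":0.03,"x":-0.031,"y":-0.378,"z":0.26,"spin":0},{"hand":0.03,"x":-0.031,"y":-0.378,"z":0.26,"spin":0}]'
python3 - <<'E'
from h import *
snap('wrist','w3');b=snap('scene','s3')['img'][120:320,180:430,::-1];d=snap('side','d3')['img'][80:280,200:400,::-1]
cv2.imwrite('pics/c5.png',np.hstack([cv2.resize(b,None,fx=1.75,fy=1.75,interpolation=3),cv2.resize(d,None,fx=1.75,fy=1.75,interpolation=3)]))
E
```

```text
t: 6.93
eef_pos: [514.7, -210.3, 328.1]
tcp_rot: [-3.141, 0.001, -0.061]
ft_force: [-0.1, 1.5, 0.0]
opening: 0.314
```

View pics/w3.png

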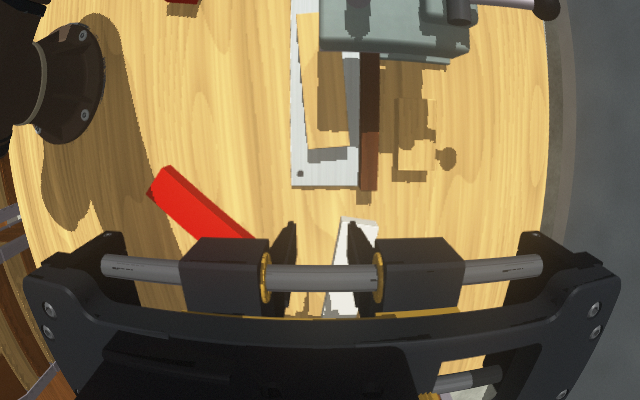

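Run:
```python
from h import *
from fit import W
c=load('w3');print(np.round(c['T'],2)[:3,3])
J=[595.093,150.039,1.50894]
def toj(p):
    d=np.array(p[:2])-J[:2];c,s=np.cos(J[2]),np.sin(J[2]);return np.round([c*d[0]+s*d[1],-s*d[0]+c*d[1]],1)
for u,v,z in [(308,150,44),(349,146,44),(308,162,44),(308,162,12),(291,186,12),(358,187,12),(361,190,44),(377,190,44)]: 
    p=onz(c,u,v,z,True);print(u,v,z,p.round(1),toj(p))
A=cv2.resize(c['img'][90:250,270:430,::-1],None,fx=3.7,fy=3.7,interpolation=3);cv2.imwrite('pics/c6.png',A)
```

```text
[ 519.93 -137.87  483.7 ]
308 150 44 [ 496.9 -184.8   44. ] [-340.3   77.3]
349 146 44 [ 555.5 -182.5   44. ] [-334.4   18.9]
308 162 44 [ 495.7 -202.1   44. ] [-357.6   77.4]
308 162 12 [ 494.  -206.8   12. ] [-362.4   78.9]
291 186 12 [ 464.6 -243.    12. ] [-400.3  105.9]
358 187 12 [ 569.5 -250.9   12. ] [-401.8    0.8]
361 190 44 [ 570.4 -248.    44. ] [-398.8    0. ]
377 190 44 [ 594.3 -249.5   44. ] [-398.8  -23.9]
```

View pics/c6.png

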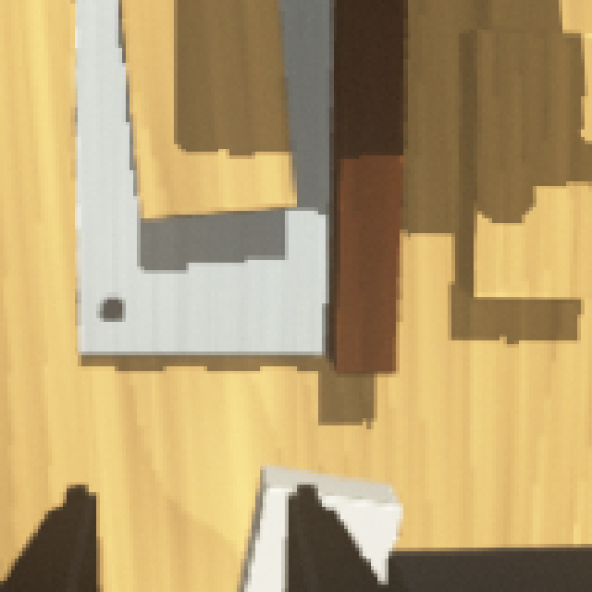

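Run:
```python
from h import *
o1,d1=ray(load('d2'),328.6,205.7);o2,d2=ray(load('s2'),200+375/1.75,120+65/1.75)
M=np.c_[d1,-d2];t=np.linalg.lstsq(M,o2-o1,rcond=None)[0];p=o1+t[0]*d1;q=o2+t[1]*d2;print(p,q, 20*t[0]/513)
# left lower end of barrel in scene, at pixel (240,40): at x=546 plane
o,d=ray(load('s2'),200+240/1.75,120+50/1.75);s=(546-o[0])/d[0];print(o+s*d)
```

```text
[535.50638385 229.38830116 327.20793398] [536.42240489 231.98773941 324.28551857] 33.2221142410294
[546.          79.94811484 275.55193761]
```

Run:
```python
from h import *
s=state();print(s['joints'].round(3),s['t'])
A=cv2.resize(np.hstack([load('s3')['img'][100:270,250:450,::-1],load('d3')['img'][50:220,200:400,::-1]]),None,fx=2,fy=2,interpolation=3);cv2.imwrite('pics/c7.png',A)
```

```text
[-0.506  0.302  1.588  0.     1.251 -0.446] 7.0833
```

View pics/c7.png

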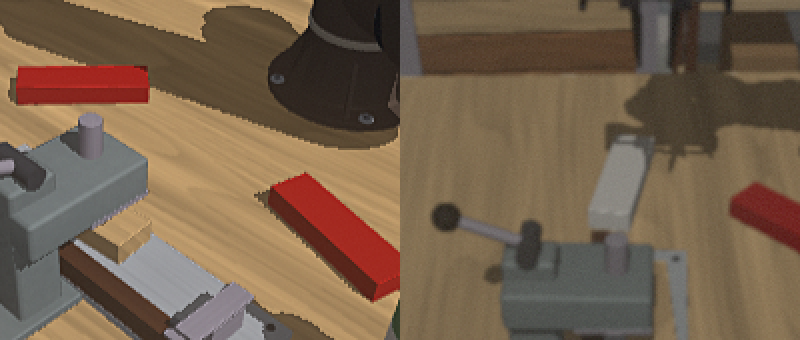

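Run:
```python
from h import *
for n in('s2','d2'):
    c=load(n);u,v=proj(c,[550,239,229]);print(n,u,v,((u-200)*1.75+(438 if n=='d2' else 0),(v-120)*1.75));u,v=int(u),int(v)
    print(c['img'][v-12:v+13:4,u-12:u+13:4].mean(2).astype(int))
```

```text
s2 403.8116919442875 206.68226105330362 (np.float64(356.67046090250307), np.float64(151.69395684328134))
[[ 32  33  48  43  49  72 158]
 [ 32  46  49  45  49  83  76]
 [ 35  50  42  44  32  81  83]
 [ 46  35  28  29  88  82  82]
 [ 70  54 107  28  84  81  81]
 [ 79  77  47  38  46  82  80]
 [130 147 106  47  50  46  82]]
d2 319.7901503920014 250.44082471161192 (np.float64(647.6327631860024), np.float64(228.27144324532088))
[[71 34 27 25 42 28 35]
 [65 35 29 35 33 30 23]
 [61 35 26 27 38 29 31]
 [41 39 37 41 31 40 33]
 [76 51 64 63 61 41 49]
 [69 35 44 60 42 41 55]
 [72 40 48 66 40 46 61]]
```

```bash
python3 -m handwheel '[{"hand":0.03,"x":0.01,"y":-0.001,"z":-0.04,"spin":0},{"hand":0.03,"x":0.01,"y":-0.001,"z":-0.08,"spin":0},{"hand":0.03,"x":0.01,"y":-0.001,"z":-0.12,"spin":0},{"hand":0.03,"x":0.01,"y":-0.001,"z":-0.16,"spin":0},{"hand":0.03,"x":0.01,"y":-0.001,"z":-0.2,"spin":0},{"hand":0.03,"x":0.01,"y":-0.001,"z":-0.24,"spin":0},{"hand":0.03,"x":0.01,"y":-0.001,"z":-0.27,"spin":0},{"hand":0.03,"x":0.01,"y":-0.001,"z":-0.286,"spin":0},{"hand":0.03,"x":0.01,"y":-0.001,"z":-0.286,"spin":0},{"hand":0.03,"x":0.01,"y":-0.001,"z":-0.286,"spin":0}]'
```

```text
t: 7.92
eef_pos: [524.8, -211.1, 43.0]
tcp_rot: [-3.141, 0.001, -0.06]
ft_force: [-0.4, -0.1, 0.0]
opening: 0.316
```

```bash
python3 -m handwheel '[{"hand":0.03,"x":0.0003,"y":0.006,"z":0,"spin":0},{"hand":0.03,"x":0.0007,"y":0.012,"z":0,"spin":0},{"hand":0.03,"x":0.001,"y":0.017,"z":0,"spin":0},{"hand":0.03,"x":0.0014,"y":0.022,"z":0,"spin":0},{"hand":0.03,"x":0.0017,"y":0.027,"z":0,"spin":0},{"hand":0.03,"x":0.002,"y":0.032,"z":0,"spin":0},{"hand":0.03,"x":0.0023,"y":0.037,"z":0,"spin":0},{"hand":0.03,"x":0.0026,"y":0.042,"z":0,"spin":0},{"hand":0.03,"x":0.003,"y":0.048,"z":0,"spin":0},{"hand":0.03,"x":0.0033,"y":0.054,"z":0,"spin":0},{"hand":0.03,"x":0.0037,"y":0.06,"z":0,"spin":0},{"hand":0.03,"x":0.004,"y":0.066,"z":0,"spin":0},{"hand":0.03,"x":0.0044,"y":0.072,"z":0,"spin":0},{"hand":0.03,"x":0.0048,"y":0.078,"z":0,"spin":0},{"hand":0.03,"x":0.0052,"y":0.084,"z":0,"spin":0},{"hand":0.03,"x":0.0055,"y":0.09,"z":0,"spin":0},{"hand":0.03,"x":0.0059,"y":0.096,"z":0,"spin":0},{"hand":0.03,"x":0.0062,"y":0.101,"z":0,"spin":0},{"hand":0.03,"x":0.0063,"y":0.103,"z":0,"spin":0},{"hand":0.03,"x":0.0063,"y":0.103,"z":0,"spin":0}]'
python3 - <<'E'
from h import *
a=snap('scene','s4')['img'];b=snap('side','d4')['img']
A=cv2.resize(a[165:315,205:405,::-1],None,fx=2.5,fy=2.5,interpolation=3);B=cv2.resize(b[105:275,260:370,::-1],(243,375),interpolation=3)
cv2.imwrite('pics/c8.png',np.hstack([A,B]))
E
```

```text
t: 9.58
eef_pos: [531.3, -108.1, 42.6]
tcp_rot: [-3.141, 0.0, -0.06]
ft_force: [-0.2, 0.4, -0.9]
opening: 0.32
```

View pics/c8.png

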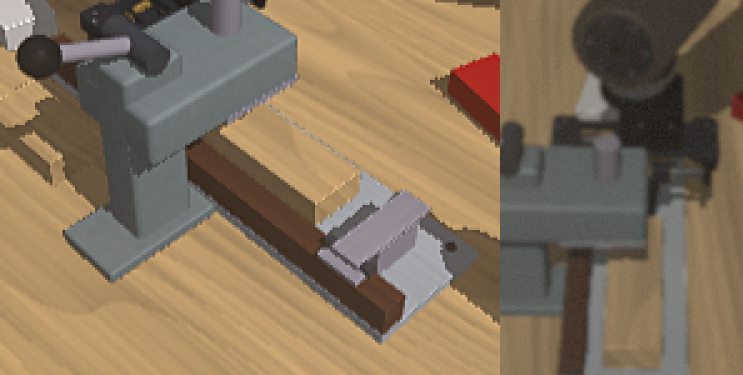

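Run:
```python
from h import *
J=[595.093,150.039,1.50894]
def toj(p):
    d=np.array(p[:2])-J[:2];c,s=np.cos(J[2]),np.sin(J[2]);return np.round([c*d[0]+s*d[1],-s*d[0]+c*d[1]],1)
a=load('s4');b=load('d4')
for u,v,z in [(315,202,44),(359,170,44),(317,222,12),(360,193,12)]:print(toj(onz(a,205+u/2.5,165+v/2.5,z)))
for u,v,z in [(605,347,44),(660,347,44),(605,366,12),(660,366,12)]:print(toj(onz(b,260+(u-500)/2.21,105+v/2.206,z)))
```

```text
[-50.1  19.9]
[-50.   77.4]
[-51.4  26.1]
[-48.8  81. ]
[-48.5  21.4]
[-49.9  76.6]
[-50.9  21. ]
[-52.2  77.3]
```

```bash
python3 -m handwheel '[{"hand":0.03,"x":-0.001,"y":-0.015,"z":0,"spin":0},{"hand":0.03,"x":-0.002,"y":-0.03,"z":0,"spin":0},{"hand":0.03,"x":-0.002,"y":-0.03,"z":0.04,"spin":0},{"hand":0.067,"x":-0.002,"y":-0.03,"z":0.08,"spin":0},{"hand":0.067,"x":-0.002,"y":-0.03,"z":0.12,"spin":0},{"hand":0.067,"x":-0.002,"y":-0.03,"z":0.16,"spin":0},{"hand":0.067,"x":-0.002,"y":-0.03,"z":0.2,"spin":0},{"hand":0.067,"x":-0.002,"y":-0.03,"z":0.24,"spin":0},{"hand":0.067,"x":-0.002,"y":-0.03,"z":0.28,"spin":0},{"hand":0.067,"x":0,"y":0.01,"z":0.29,"spin":0},{"hand":0.067,"x":0.002,"y":0.05,"z":0.29,"spin":0},{"hand":0.067,"x":0.004,"y":0.09,"z":0.29,"spin":0},{"hand":0.067,"x":0.007,"y":0.13,"z":0.29,"spin":0},{"hand":0.067,"x":0.009,"y":0.165,"z":0.29,"spin":0},{"hand":0.067,"x":0.01,"y":0.19,"z":0.29,"spin":0},{"hand":0.067,"x":0.0103,"y":0.1953,"z":0.29,"spin":0},{"hand":0.067,"x":0.0103,"y":0.1953,"z":0.27,"spin":0},{"hand":0.067,"x":0.0103,"y":0.1953,"z":0.24,"spin":0},{"hand":0.067,"x":0.0103,"y":0.1953,"z":0.21,"spin":0},{"hand":0.067,"x":0.0103,"y":0.1953,"z":0.21,"spin":0}]'
python3 - <<'E'
from h import *
c=snap('wrist','w5');J=[595.093,150.039,1.50894]
from fit import W
T=np.array(c['T'])
def pf(p):
    q=T[:3,:3].T@(np.array(p)-T[:3,3]);th=np.arctan2(np.hypot(*q[:2]),q[2]);k=th/np.hypot(*q[:2]);return c['cx']+c['fx']*k*q[0],c['cy']+c['fy']*k*q[1]
im=c['img'][:,:,::-1].copy()
for q in [(-51,20,44),(-51,79,44),(-100,0,44),(-66,49.5,44)]: print(q,np.round(pf(W(J,q))))
print(state()['opening'],T[:3,3])
E
```

```text
t: 11.35
eef_pos: [539.6, 85.8, 248.0]
tcp_rot: [3.141, 0.008, -0.061]
ft_force: [-0.4, 0.4, -0.3]
opening: 0.703
(-51, 20, 44) [349. 164.]
(-51, 79, 44) [299. 164.]
(-100, 0, 44) [365. 204.]
(-66, 49.5, 44) [324. 176.]
0.7047196572925618 [545.93478352 158.41318345 403.51852968]
```

Run:
```python
from h import *
s=state();print(s['eef_pos'].round(1))
c=load('w5');J=[595.093,150.039,1.50894]
def toj(p):
    d=np.array(p[:2])-J[:2];cc,s=np.cos(J[2]),np.sin(J[2]);return np.round([cc*d[0]+s*d[1],-s*d[0]+cc*d[1]],1)
im=c['img'].astype(int);rb=im[:,:,0]-im[:,:,2]
for v in (172,180,188): print(v,[(u,int(rb[v,u]),int(im[v,u,1])) for u in range(284,376,2)])
print([(v,int(rb[v,324])) for v in range(150,176)])
for u,v in [(300,172),(350,172),(300,188),(350,188),(324,164)]: print(u,v,toj(onz(c,u,v,44,True)))
```

```text
[540.7  85.9 250.9]
172 [(284, 4, 213), (286, 4, 216), (288, 4, 220), (290, 3, 218), (292, 4, 218), (294, 4, 214), (296, 3, 216), (298, 11, 206), (300, 104, 193), (302, 106, 198), (304, 107, 204), (306, 106, 209), (308, 105, 205), (310, 108, 205), (312, 107, 204), (314, 106, 200), (316, 106, 200), (318, 105, 204), (320, 107, 210), (322, 104, 207), (324, 107, 208), (326, 104, 215), (328, 106, 203), (330, 107, 196), (332, 107, 199), (334, 108, 199), (336, 106, 199), (338, 107, 202), (340, 106, 206), (342, 105, 207), (344, 106, 204), (346, 107, 203), (348, 106, 206), (350, 3, 220), (352, 2, 217), (354, 2, 219), (356, 1, 220), (358, 3, 215), (360, 0, 217), (362, 23, 85), (364, 30, 57), (366, 65, 81), (368, 59, 78), (370, 61, 76), (372, 59, 76), (374, 61, 76)]
180 [(284, 4, 213), (286, 4, 214), (288, 5, 219), (290, 3, 217), (292, 4, 218), (294, 4, 216), (296, 3, 217), (298, 6, 207), (300, 105, 189), (302, 104, 201), (304, 108, 204), (306, 104, 210), (308, 105, 208), (310, 106, 204), (312, 106, 206), (314, 108, 200), (316, 105, 200), (318, 106, 204), (320, 107, 210), (322, 104, 208), (324,
[... 858 characters left out ...]
 (338, 107, 202), (340, 106, 209), (342, 107, 208), (344, 108, 202), (346, 106, 203), (348, 102, 199), (350, 5, 218), (352, 3, 215), (354, 2, 219), (356, 1, 217), (358, 3, 217), (360, 4, 201), (362, 31, 66), (364, 35, 60), (366, 60, 76), (368, 62, 76), (370, 60, 76), (372, 62, 75), (374, 61, 74)]
[(150, 1), (151, 1), (152, 2), (153, 1), (154, 1), (155, 2), (156, 2), (157, 2), (158, 26), (159, 97), (160, 96), (161, 99), (162, 105), (163, 104), (164, 106), (165, 108), (166, 107), (167, 105), (168, 107), (169, 107), (170, 106), (171, 104), (172, 107), (173, 106), (174, 107), (175, 106)]
300 172 [-60.9  78.1]
350 172 [-60.7  19. ]
300 188 [-80.3  78.4]
350 188 [-80.2  18.6]
324 164 [-51.3  49.8]
```

```bash
python3 -m handwheel '[{"hand":0.067,"x":0.001,"y":0.001,"z":0,"spin":0},{"hand":0.067,"x":0.001,"y":0.001,"z":-0.03,"spin":0},{"hand":0.067,"x":0.001,"y":0.001,"z":-0.06,"spin":0},{"hand":0.067,"x":0.001,"y":0.001,"z":-0.09,"spin":0},{"hand":0.067,"x":0.001,"y":0.001,"z":-0.12,"spin":0},{"hand":0.067,"x":0.001,"y":0.001,"z":-0.14,"spin":0},{"hand":0.067,"x":0.001,"y":0.001,"z":-0.155,"spin":0},{"hand":0.067,"x":0.001,"y":0.001,"z":-0.17,"spin":0},{"hand":0.067,"x":0.001,"y":0.001,"z":-0.17,"spin":0},{"hand":0.067,"x":0.001,"y":0.001,"z":-0.17,"spin":0}]'
```

```text
t: 12.23
eef_pos: [543.6, 87.4, 83.8]
tcp_rot: [-3.141, -0.001, -0.061]
ft_force: [-0.8, 0.3, 0.5]
opening: 0.705
```

```bash
python3 -m handwheel '[{"hand":0.067,"x":-0.001,"y":0,"z":0,"spin":0},{"hand":0.067,"x":-0.001,"y":0,"z":-0.01,"spin":0},{"hand":0.067,"x":-0.001,"y":0,"z":-0.02,"spin":0},{"hand":0.067,"x":-0.001,"y":0,"z":-0.03,"spin":0},{"hand":0.067,"x":-0.001,"y":0,"z":-0.038,"spin":0},{"hand":0.067,"x":-0.001,"y":0,"z":-0.045,"spin":0},{"hand":0.067,"x":-0.001,"y":0,"z":-0.045,"spin":0}]'
```

```text
t: 12.82
eef_pos: [540.9, 87.5, 35.9]
tcp_rot: [3.141, 0.002, -0.061]
ft_force: [-0.7, 0.4, -0.0]
opening: 0.705
```

```bash
python3 -m handwheel '[{"hand":0.062,"x":0,"y":0,"z":0,"spin":0},{"hand":0.06,"x":0,"y":0,"z":0,"spin":0},{"hand":0.055,"x":0,"y":0,"z":0,"spin":0},{"hand":0.05,"x":0,"y":0,"z":0,"spin":0},{"hand":0.05,"x":0,"y":0,"z":0,"spin":0}]'
```

```text
t: 13.23
eef_pos: [541.7, 87.6, 37.9]
tcp_rot: [-3.142, -0.001, -0.061]
ft_force: [-0.8, 0.3, -0.8]
opening: 0.629
```

```bash
python3 -m handwheel '[{"hand":0.05,"x":0.0003,"y":0.005,"z":0,"spin":0},{"hand":0.05,"x":0.0006,"y":0.01,"z":0,"spin":0},{"hand":0.05,"x":0.0009,"y":0.015,"z":0,"spin":0},{"hand":0.05,"x":0.0012,"y":0.02,"z":0,"spin":0},{"hand":0.05,"x":0.0015,"y":0.025,"z":0,"spin":0},{"hand":0.05,"x":0.0019,"y":0.03,"z":0,"spin":0},{"hand":0.05,"x":0.0022,"y":0.035,"z":0,"spin":0},{"hand":0.05,"x":0.0025,"y":0.04,"z":0,"spin":0},{"hand":0.05,"x":0.0025,"y":0.04,"z":0,"spin":0},{"hand":0.05,"x":0.0025,"y":0.04,"z":0,"spin":0}]'
```

```text
t: 14.07
eef_pos: [544.3, 128.6, 37.9]
tcp_rot: [-3.141, -0.001, -0.061]
ft_force: [-0.6, 4.2, 5.6]
opening: 0.627
```

```bash
python3 -m handwheel '[{"hand":0.05,"x":0.0001,"y":0.001,"z":0,"spin":0},{"hand":0.05,"x":0.0001,"y":0.002,"z":0,"spin":0},{"hand":0.05,"x":0.0002,"y":0.003,"z":0,"spin":0},{"hand":0.05,"x":0.0002,"y":0.004,"z":0,"spin":0},{"hand":0.05,"x":0.0002,"y":0.004,"z":0,"spin":0}]'
python3 - <<'E'
from h import *
# edge of the batten's leading end from wrist
c=snap('wrist','w6')
J=[595.093,150.039,1.50894]
def toj(p):
    d=np.array(p[:2])-J[:2];cc,s=np.cos(J[2]),np.sin(J[2]);return np.round([cc*d[0]+s*d[1],-s*d[0]+cc*d[1]],1)
im=c['img'].astype(int)
for u in (322,): print([(v,*im[v,u]) for v in range(140,240,4)])
for v in (140,160,180,200): print(v,toj(onz(c,322,v,44,True)))
E
```

```text
t: 14.48
eef_pos: [544.5, 131.7, 37.9]
tcp_rot: [-3.142, -0.001, -0.061]
ft_force: [-0.0, -2.3, 6.1]
opening: 0.631
[(140, np.int64(216), np.int64(220), np.int64(216)), (144, np.int64(215), np.int64(220), np.int64(217)), (148, np.int64(216), np.int64(220), np.int64(217)), (152, np.int64(207), np.int64(210), np.int64(207)), (156, np.int64(159), np.int64(153), np.int64(159)), (160, np.int64(159), np.int64(154), np.int64(158)), (164, np.int64(206), np.int64(197), np.int64(203)), (168, np.int64(196), np.int64(188), np.int64(194)), (172, np.int64(187), np.int64(179), np.int64(185)), (176, np.int64(192), np.int64(184), np.int64(190)), (180, np.int64(190), np.int64(182), np.int64(188)), (184, np.int64(192), np.int64(184), np.int64(189)), (188, np.int64(197), np.int64(188), np.int64(195)), (192, np.int64(189), np.int64(182), np.int64(187)), (196, np.int64(190), np.int64(181), np.int64(187)), (200, np.int64(187), np.int64(178), np.int64(182)), (204, np.int64(193), np.int64(186), np.int64(191)), (208, np.int64(190), np.int64(181), np.int64(186)), (212, np.int64(188), np.int64(178), np.int64(183)), (216, np.int64(187), np.int64(175), np.int64(181)), (220, np.int64(192), np.int64(184), np.int64(188)), (224, np.int64(195), np.int64(186), np.int64(192)), (228, np.int64(144), np.int64(118), np.int64(81)), (232, np.int64(143), np.int64(118), np.int64(79)), (236, np.int64(209), np.int64(172), np.int64(111))]
140 [39.7 48.7]
160 [29.9 48.7]
180 [19.9 48.7]
200 [ 9.7 48.7]
```

```bash
for i in 1 2; do :; done; python3 -m handwheel '[{"hand":0.05,"x":0,"y":0.0007,"z":0,"spin":0},{"hand":0.05,"x":0.0001,"y":0.0014,"z":0,"spin":0},{"hand":0.05,"x":0.0001,"y":0.002,"z":0,"spin":0},{"hand":0.05,"x":0.0001,"y":0.002,"z":0,"spin":0}]'; python3 -m handwheel '[{"hand":0.05,"x":0,"y":0.0005,"z":0,"spin":0},{"hand":0.05,"x":0.0001,"y":0.001,"z":0,"spin":0},{"hand":0.05,"x":0.0001,"y":0.001,"z":0,"spin":0}]'; python3 -m handwheel '[{"hand":0.05,"x":0,"y":0.0005,"z":0,"spin":0},{"hand":0.05,"x":0.0001,"y":0.001,"z":0,"spin":0},{"hand":0.05,"x":0.0001,"y":0.001,"z":0,"spin":0}]'
```

```text
t: 14.87
eef_pos: [544.6, 133.7, 37.9]
tcp_rot: [3.142, -0.001, -0.061]
ft_force: [-0.3, -2.4, 6.4]
opening: 0.627
t: 15.12
eef_pos: [544.6, 134.6, 37.8]
tcp_rot: [3.142, -0.0, -0.061]
ft_force: [-0.0, -3.4, 6.7]
opening: 0.627
t: 15.37
eef_pos: [544.7, 135.6, 37.9]
tcp_rot: [3.142, -0.0, -0.061]
ft_force: [-1.9, -3.6, 6.3]
opening: 0.626
```

```bash
python3 -m handwheel '[{"hand":0.05,"x":0,"y":0.0005,"z":0,"spin":0},{"hand":0.05,"x":0.0001,"y":0.001,"z":0,"spin":0},{"hand":0.05,"x":0.0001,"y":0.001,"z":0,"spin":0}]'; python3 -m handwheel '[{"hand":0.05,"x":0,"y":0.0005,"z":0,"spin":0},{"hand":0.05,"x":0.0001,"y":0.001,"z":0,"spin":0},{"hand":0.05,"x":0.0001,"y":0.001,"z":0,"spin":0}]'
```

```text
t: 15.62
eef_pos: [544.8, 136.4, 37.9]
tcp_rot: [3.141, -0.0, -0.061]
ft_force: [-1.0, -6.2, 5.9]
opening: 0.626
t: 15.87
eef_pos: [544.8, 136.5, 37.9]
tcp_rot: [3.14, 0.0, -0.061]
ft_force: [-1.7, -14.1, 7.0]
opening: 0.634
```

```bash
python3 -m handwheel '[{"hand":0.05,"x":0,"y":-0.0008,"z":0,"spin":0},{"hand":0.067,"x":0,"y":-0.0008,"z":0,"spin":0},{"hand":0.067,"x":0,"y":-0.0008,"z":0,"spin":0},{"hand":0.067,"x":0,"y":-0.0008,"z":0,"spin":0},{"hand":0.067,"x":0,"y":-0.0008,"z":0,"spin":0},{"hand":0.067,"x":0,"y":-0.0008,"z":0.01,"spin":0},{"hand":0.067,"x":0,"y":-0.0008,"z":0.025,"spin":0},{"hand":0.067,"x":0,"y":-0.0008,"z":0.045,"spin":0},{"hand":0.03,"x":-0.02,"y":-0.01,"z":0.06,"spin":0},{"hand":0,"x":-0.04,"y":-0.03,"z":0.06,"spin":0},{"hand":0,"x":-0.054,"y":-0.051,"z":0.06,"spin":0},{"hand":0,"x":-0.054,"y":-0.051,"z":0.06,"spin":0},{"hand":0,"x":-0.054,"y":-0.051,"z":0.06,"spin":0},{"hand":0,"x":-0.054,"y":-0.051,"z":0.04,"spin":0},{"hand":0,"x":-0.054,"y":-0.051,"z":0.02,"spin":0},{"hand":0,"x":-0.054,"y":-0.051,"z":0.005,"spin":0},{"hand":0,"x":-0.054,"y":-0.051,"z":-0.003,"spin":0},{"hand":0,"x":-0.054,"y":-0.051,"z":-0.003,"spin":0},{"hand":0,"x":-0.054,"y":-0.051,"z":-0.003,"spin":0}]'
```

```text
t: 17.45
eef_pos: [491.2, 86.9, 34.7]
tcp_rot: [3.142, 0.0, -0.06]
ft_force: [0.8, -0.2, 0.5]
opening: 0.022
```

```bash
python3 -m handwheel '[{"hand":0,"x":0.003,"y":-0.0002,"z":0,"spin":0},{"hand":0,"x":0.006,"y":-0.0004,"z":0,"spin":0},{"hand":0,"x":0.008,"y":-0.0005,"z":0,"spin":0},{"hand":0,"x":0.01,"y":-0.0006,"z":0,"spin":0},{"hand":0,"x":0.012,"y":-0.0007,"z":0,"spin":0},{"hand":0,"x":0.014,"y":-0.0009,"z":0,"spin":0},{"hand":0,"x":0.016,"y":-0.001,"z":0,"spin":0},{"hand":0,"x":0.018,"y":-0.0011,"z":0,"spin":0},{"hand":0,"x":0.02,"y":-0.0012,"z":0,"spin":0},{"hand":0,"x":0.022,"y":-0.0014,"z":0,"spin":0},{"hand":0,"x":0.024,"y":-0.0015,"z":0,"spin":0},{"hand":0,"x":0.024,"y":-0.0015,"z":0,"spin":0}]'
```

```text
t: 18.45
eef_pos: [515.3, 85.0, 34.7]
tcp_rot: [-3.142, -0.001, -0.061]
ft_force: [-1.3, 0.6, 0.2]
opening: 0.003
```

```bash
python3 -m handwheel '[{"hand":0,"x":0.001,"y":0,"z":0,"spin":0},{"hand":0,"x":0.002,"y":-0.0001,"z":0,"spin":0},{"hand":0,"x":0.003,"y":-0.0002,"z":0,"spin":0},{"hand":0,"x":0.003,"y":-0.0002,"z":0,"spin":0}]'; python3 -m handwheel '[{"hand":0,"x":0.0007,"y":0,"z":0,"spin":0},{"hand":0,"x":0.0014,"y":-0.0001,"z":0,"spin":0},{"hand":0,"x":0.002,"y":-0.0001,"z":0,"spin":0},{"hand":0,"x":0.002,"y":-0.0001,"z":0,"spin":0}]'
```

```text
t: 18.78
eef_pos: [517.7, 84.8, 34.6]
tcp_rot: [3.141, 0.0, -0.061]
ft_force: [-2.4, -0.2, 1.7]
opening: 0.005
t: 19.12
eef_pos: [519.3, 84.6, 34.6]
tcp_rot: [3.141, 0.001, -0.061]
ft_force: [-4.9, -3.0, 2.3]
opening: 0.003
```

```bash
python3 -m handwheel '[{"hand":0,"x":0.0005,"y":0,"z":0,"spin":0},{"hand":0,"x":0.001,"y":-0.0001,"z":0,"spin":0},{"hand":0,"x":0.001,"y":-0.0001,"z":0,"spin":0}]'; python3 -m handwheel '[{"hand":0,"x":0.0005,"y":0,"z":0,"spin":0},{"hand":0,"x":0.001,"y":-0.0001,"z":0,"spin":0},{"hand":0,"x":0.001,"y":-0.0001,"z":0,"spin":0}]';  python3 -m handwheel '[{"hand":0,"x":0.0005,"y":0,"z":0,"spin":0},{"hand":0,"x":0.001,"y":-0.0001,"z":0,"spin":0},{"hand":0,"x":0.001,"y":-0.0001,"z":0,"spin":0}]'
```

```text
t: 19.37
eef_pos: [520.3, 84.5, 34.6]
tcp_rot: [3.141, 0.001, -0.061]
ft_force: [-6.0, -1.7, 2.4]
opening: 0.001
t: 19.62
eef_pos: [521.0, 84.3, 34.6]
tcp_rot: [3.141, 0.002, -0.061]
ft_force: [-6.4, -2.7, 5.3]
opening: 0.009
t: 19.87
eef_pos: [521.3, 84.3, 34.6]
tcp_rot: [3.141, 0.003, -0.061]
ft_force: [-9.4, -2.3, 5.5]
opening: 0.005
```

```bash
python3 -m handwheel '[{"hand":0,"x":0.0005,"y":0,"z":0,"spin":0},{"hand":0,"x":0.001,"y":-0.0001,"z":0,"spin":0},{"hand":0,"x":0.001,"y":-0.0001,"z":0,"spin":0}]'; python3 -m handwheel '[{"hand":0,"x":0.0005,"y":0,"z":0,"spin":0},{"hand":0,"x":0.001,"y":-0.0001,"z":0,"spin":0},{"hand":0,"x":0.001,"y":-0.0001,"z":0,"spin":0}]'
python3 - <<'E'
from h import *
J=[595.093,150.039,1.50894]
def toj(p):
    d=np.array(p[:2])-J[:2];cc,s=np.cos(J[2]),np.sin(J[2]);return np.round([cc*d[0]+s*d[1],-s*d[0]+cc*d[1]],1)
a=snap('scene','s7');b=snap('side','d7')
A=cv2.resize(a['img'][190:300,265:405,::-1],None,fx=3.3,fy=3.3,interpolation=3)
cv2.imwrite('pics/c9.png',A)
E
```

```text
t: 20.12
eef_pos: [521.3, 84.2, 34.6]
tcp_rot: [3.141, 0.005, -0.061]
ft_force: [-12.8, -3.1, 9.9]
opening: 0.004
t: 20.37
eef_pos: [521.4, 84.2, 34.6]
tcp_rot: [3.141, 0.007, -0.061]
ft_force: [-17.7, -1.0, 13.0]
opening: 0.007
```

```bash
python3 -m handwheel '[{"hand":0,"x":-0.005,"y":0,"z":0,"spin":0},{"hand":0,"x":-0.012,"y":0.001,"z":0,"spin":0},{"hand":0,"x":-0.012,"y":0.001,"z":0.02,"spin":0},{"hand":0,"x":-0.012,"y":0.001,"z":0.045,"spin":0},{"hand":0,"x":0.005,"y":0.005,"z":0.045,"spin":0},{"hand":0,"x":0.025,"y":0.008,"z":0.045,"spin":0},{"hand":0,"x":0.038,"y":0.008,"z":0.045,"spin":0},{"hand":0,"x":0.038,"y":0.008,"z":0.035,"spin":0},{"hand":0,"x":0.038,"y":0.008,"z":0.028,"spin":0},{"hand":0,"x":0.038,"y":0.008,"z":0.026,"spin":0},{"hand":0,"x":0.038,"y":0.008,"z":0.026,"spin":0}]'; python3 -m handwheel '[{"hand":0,"x":0,"y":0,"z":-0.001,"spin":0},{"hand":0,"x":0,"y":0,"z":-0.002,"spin":0},{"hand":0,"x":0,"y":0,"z":-0.003,"spin":0},{"hand":0,"x":0,"y":0,"z":-0.003,"spin":0}]'
```

```text
t: 21.38
eef_pos: [561.5, 92.2, 59.4]
tcp_rot: [3.141, 0.002, -0.061]
ft_force: [-0.6, 1.2, 0.4]
opening: 0.002
t: 21.72
eef_pos: [562.6, 92.3, 58.3]
tcp_rot: [-3.142, -0.0, -0.061]
ft_force: [-2.3, 0.4, 6.3]
opening: 0.006
```

```bash
python3 -m handwheel '[{"hand":0,"x":0,"y":0,"z":-0.0005,"spin":0},{"hand":0,"x":0,"y":0,"z":-0.001,"spin":0},{"hand":0,"x":0,"y":0,"z":-0.001,"spin":0}]'; python3 -m handwheel '[{"hand":0,"x":0,"y":0.0005,"z":0,"spin":0},{"hand":0,"x":0.0001,"y":0.001,"z":0,"spin":0},{"hand":0,"x":0.0001,"y":0.001,"z":0,"spin":0}]'; python3 -m handwheel '[{"hand":0,"x":0,"y":0.0005,"z":0,"spin":0},{"hand":0,"x":0.0001,"y":0.001,"z":0,"spin":0},{"hand":0,"x":0.0001,"y":0.001,"z":0,"spin":0}]'; python3 -m handwheel '[{"hand":0,"x":0,"y":0.0005,"z":0,"spin":0},{"hand":0,"x":0.0001,"y":0.001,"z":0,"spin":0},{"hand":0,"x":0.0001,"y":0.001,"z":0,"spin":0}]'
```

```text
t: 21.97
eef_pos: [562.7, 92.3, 58.2]
tcp_rot: [-3.142, -0.001, -0.061]
ft_force: [-6.1, -1.2, 17.4]
opening: 0.004
t: 22.22
eef_pos: [562.7, 92.4, 58.2]
tcp_rot: [3.14, -0.001, -0.06]
ft_force: [-5.9, -8.2, 18.2]
opening: 0.007
t: 22.47
eef_pos: [563.0, 93.1, 58.3]
tcp_rot: [3.14, -0.001, -0.06]
ft_force: [-5.3, -11.7, 17.8]
opening: 0.005
t: 22.72
eef_pos: [563.4, 94.1, 58.3]
tcp_rot: [3.14, -0.002, -0.06]
ft_force: [-3.5, -11.3, 16.4]
opening: 0.0
```

```bash
python3 -m handwheel '[{"hand":0,"x":0,"y":0,"z":0.01,"spin":0},{"hand":0,"x":-0.01,"y":0,"z":0.04,"spin":0},{"hand":0,"x":-0.02,"y":0,"z":0.08,"spin":0},{"hand":0,"x":-0.02,"y":0,"z":0.12,"spin":0},{"hand":0,"x":-0.02,"y":0,"z":0.16,"spin":0},{"hand":0,"x":-0.02,"y":0,"z":0.2,"spin":0},{"hand":0,"x":-0.02,"y":0,"z":0.235,"spin":0},{"hand":0,"x":-0.02,"y":-0.02,"z":0.25,"spin":0},{"hand":0,"x":-0.02,"y":-0.04,"z":0.25,"spin":0},{"hand":0,"x":-0.02,"y":-0.04,"z":0.25,"spin":0},{"hand":0,"x":-0.02,"y":-0.04,"z":0.25,"spin":0}]'
python3 - <<'E'
from h import *
from fit import W
c=snap('wrist','w8');J=[595.093,150.039,1.50894];T=np.array(c['T']);print(T[:3,3].round())
def pf(p):
    q=T[:3,:3].T@(np.array(p)-T[:3,3]);r=np.hypot(*q[:2]);k=np.arctan2(r,q[2])/r;return c['cx']+c['fx']*k*q[0],c['cy']+c['fy']*k*q[1]
for q in [(0,30,58),(0,30,44),(-100,30,44),(0,0,44),(0,60,44),(-100,0,44),(-100,60,44)]: print(q,np.round(pf(W(J,q)),1))
u,v=pf(W(J,(-50,30,44)));u,v=int(u),int(v);A=cv2.resize(c['img'][v-70:v+60,u-80:u+80,::-1],None,fx=4.6,fy=4.6,interpolation=cv2.INTER_NEAREST);print(u-80,v-70);cv2.imwrite('pics/c10.png',A)
E
```

```text
t: 23.63
eef_pos: [542.8, 54.9, 307.0]
tcp_rot: [-3.141, -0.001, -0.062]
ft_force: [-0.2, 0.6, -0.2]
opening: 0.004
[548. 127. 463.]
(0, 30, 58) [333.8  96.5]
(0, 30, 44) [333.3  97.1]
(-100, 30, 44) [333.1 170.5]
(0, 0, 44) [355.7  97.5]
(0, 60, 44) [310.8  97.1]
(-100, 0, 44) [354.8 170.6]
(-100, 60, 44) [311.2 170.5]
253 64
```

View pics/c10.png

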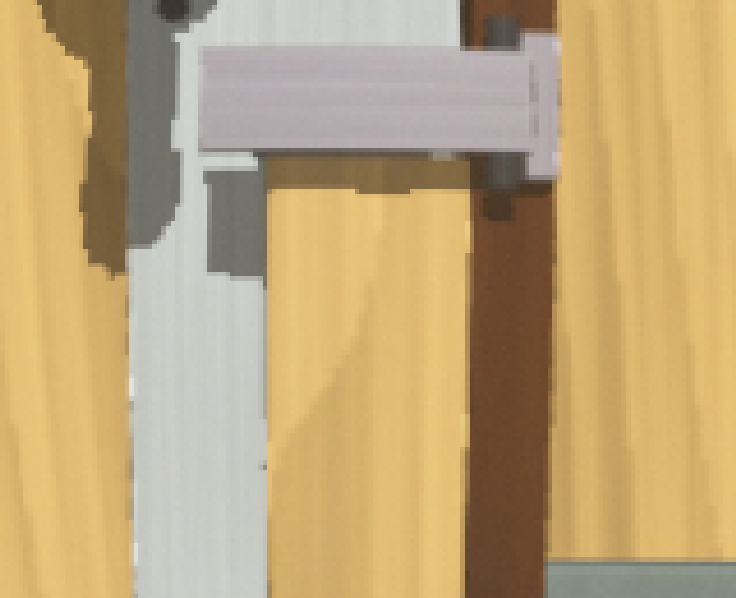

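The crop shows the flag level across the bed, batten flush along the fence (edge at crop x≈470 from y=190 to 590), and its end at crop y≈155 under the flag edge. A thin light sliver at (445,153) suggests a gap of up to about 1 mm. I'll do one more gentle top-drag and compare before and after.

```bash
python3 -m handwheel '[{"hand":0,"x":0.01,"y":0.03,"z":0,"spin":0},{"hand":0,"x":0.02,"y":0.038,"z":-0.03,"spin":0},{"hand":0,"x":0.02,"y":0.038,"z":-0.07,"spin":0},{"hand":0,"x":0.02,"y":0.038,"z":-0.11,"spin":0},{"hand":0,"x":0.02,"y":0.038,"z":-0.15,"spin":0},{"hand":0,"x":0.02,"y":0.038,"z":-0.19,"spin":0},{"hand":0,"x":0.02,"y":0.038,"z":-0.22,"spin":0},{"hand":0,"x":0.02,"y":0.038,"z":-0.24,"spin":0},{"hand":0,"x":0.02,"y":0.038,"z":-0.246,"spin":0},{"hand":0,"x":0.02,"y":0.038,"z":-0.248,"spin":0},{"hand":0,"x":0.02,"y":0.038,"z":-0.249,"spin":0},{"hand":0,"x":0.02,"y":0.038,"z":-0.25,"spin":0},{"hand":0,"x":0.02,"y":0.038,"z":-0.2505,"spin":0},{"hand":0,"x":0.02,"y":0.038,"z":-0.2505,"spin":0}]'; python3 -m handwheel '[{"hand":0,"x":0,"y":0.0007,"z":0,"spin":0},{"hand":0,"x":0.0001,"y":0.0015,"z":0,"spin":0},{"hand":0,"x":0.0001,"y":0.002,"z":0,"spin":0},{"hand":0,"x":0.0001,"y":0.002,"z":0,"spin":0}]';  python3 -m handwheel '[{"hand":0,"x":0,"y":0.0007,"z":-0.0005,"spin":0},{"hand":0,"x":0.0001,"y":0.0015,"z":-0.0005,"spin":0},{"hand":0,"x":0.0001,"y":0.002,"z":-0.0005,"spin":0},{"hand":0,"x":0.0001,"y":0.002,"z":-0.0005,"spin":0}]'
```

```text
t: 24.85
eef_pos: [561.1, 94.1, 58.2]
tcp_rot: [3.141, 0.003, -0.06]
ft_force: [-15.5, -1.8, 29.0]
opening: 0.006
t: 25.18
eef_pos: [561.4, 94.6, 58.2]
tcp_rot: [3.139, 0.003, -0.06]
ft_force: [-14.8, -14.8, 27.9]
opening: 0.005
t: 25.52
eef_pos: [562.7, 96.2, 58.2]
tcp_rot: [3.14, 0.0, -0.06]
ft_force: [-11.8, -16.8, 29.7]
opening: 0.007
```

```bash
python3 -m handwheel '[{"hand":0,"x":0,"y":0,"z":0.004,"spin":0},{"hand":0,"x":0,"y":-0.004,"z":0.004,"spin":0},{"hand":0,"x":0,"y":-0.004,"z":0.004,"spin":0},{"hand":0,"x":0,"y":-0.004,"z":0.001,"spin":0},{"hand":0,"x":-0.001,"y":-0.004,"z":0,"spin":0},{"hand":0,"x":-0.002,"y":-0.004,"z":0,"spin":0},{"hand":0,"x":-0.002,"y":-0.004,"z":0,"spin":0}]'; python3 -m handwheel '[{"hand":0,"x":0,"y":0.0007,"z":0,"spin":0},{"hand":0,"x":0.0001,"y":0.0015,"z":0,"spin":0},{"hand":0,"x":0.0001,"y":0.002,"z":0,"spin":0},{"hand":0,"x":0.0001,"y":0.002,"z":0,"spin":0}]';  python3 -m handwheel '[{"hand":0,"x":0,"y":0.0007,"z":0,"spin":0},{"hand":0,"x":0.0001,"y":0.0015,"z":0,"spin":0},{"hand":0,"x":0.0001,"y":0.002,"z":0,"spin":0},{"hand":0,"x":0.0001,"y":0.002,"z":0,"spin":0}]'
```

```text
t: 26.1
eef_pos: [563.5, 93.5, 58.2]
tcp_rot: [-3.141, -0.006, -0.06]
ft_force: [-1.3, -1.0, 29.8]
opening: 0.005
t: 26.43
eef_pos: [563.5, 93.7, 58.2]
tcp_rot: [3.14, -0.006, -0.06]
ft_force: [-2.3, -17.2, 32.4]
opening: 0.006
t: 26.77
eef_pos: [563.7, 95.3, 58.2]
tcp_rot: [3.139, -0.006, -0.06]
ft_force: [-2.1, -20.7, 31.4]
opening: 0.003
```

```bash
python3 -m handwheel '[{"hand":0,"x":0,"y":-0.0015,"z":0,"spin":0},{"hand":0,"x":0,"y":-0.0015,"z":0.002,"spin":0},{"hand":0,"x":0,"y":-0.0015,"z":0.01,"spin":0},{"hand":0,"x":-0.01,"y":0,"z":0.04,"spin":0},{"hand":0,"x":-0.02,"y":0,"z":0.08,"spin":0},{"hand":0,"x":-0.02,"y":0,"z":0.12,"spin":0},{"hand":0,"x":-0.02,"y":0,"z":0.16,"spin":0},{"hand":0,"x":-0.02,"y":0,"z":0.2,"spin":0},{"hand":0,"x":-0.02,"y":0,"z":0.235,"spin":0},{"hand":0,"x":-0.02,"y":-0.02,"z":0.25,"spin":0},{"hand":0,"x":-0.021,"y":-0.041,"z":0.25,"spin":0},{"hand":0,"x":-0.021,"y":-0.041,"z":0.25,"spin":0},{"hand":0,"x":-0.021,"y":-0.041,"z":0.25,"spin":0}]'
python3 - <<'E'
from h import *
J=[595.093,150.039,1.50894]
def toj(p):
    d=np.array(p[:2])-J[:2];cc,s=np.cos(J[2]),np.sin(J[2]);return np.round([cc*d[0]+s*d[1],-s*d[0]+cc*d[1]],1)
snap('wrist','w9')
for n in('w8','w9'):
    c=load(n);im=c['img'].astype(int);rb=im[:,:,0]-im[:,:,2]
    print(n,toj(c['T'][:2,3]))
    for u in (320,330,340,348,351): print(u,[int(x) for x in rb[93:104,u]],[int(x) for x in im[93:104,u,1]])
    for v in (110,130,160,180):
        o=[u for u in range(295,335) if rb[v,u]>40][0]; g=[u for u in range(335,365) if im[v,u,1]<100][0]
        print(v,toj(onz(c,o-.5,v,44,True)),toj(onz(c,g-.5,v,44,True)),[int(x) for x in im[v,g-3:g+2,1]])
s0=load('s0')['img'].astype(int);s9=snap('scene','s9')['img'].astype(int);d=np.abs(s9-s0).max(2)
print('bottle diff',np.median(d[200:320,440:490]),'offcut',np.median(d[215:245,212:232]))
E
```

```text
t: 27.85
eef_pos: [540.2, 56.0, 305.5]
tcp_rot: [-3.141, 0.001, -0.062]
ft_force: [-0.0, 0.1, -1.0]
opening: 0.005
w8 [-25.5  45.7]
320 [7, 4, 5, 8, 27, 54, 59, 61, 61, 60, 60] [168, 172, 174, 100, 85, 97, 103, 103, 104, 104, 103]
330 [6, 7, 4, 12, 26, 54, 63, 63, 63, 62, 63] [170, 174, 172, 104, 88, 100, 107, 104, 104, 106, 105]
340 [5, 6, 7, 10, 24, 50, 60, 60, 60, 60, 60] [171, 174, 172, 112, 85, 95, 101, 101, 102, 101, 103]
348 [7, 7, 7, 10, 23, 44, 64, 64, 64, 64, 65] [172, 174, 173, 141, 137, 130, 108, 107, 107, 107, 106]
351 [8, 7, 9, 9, 24, 43, 61, 63, 63, 63, 63] [171, 175, 173, 135, 114, 117, 104, 104, 105, 107, 104]
110 [-17.4  60.5] [-17.1   1.6] [190, 189, 178, 97, 72]
130 [-44.5  60.6] [-44.2   1.3] [191, 191, 143, 92, 73]
160 [-85.4  60.8] [-85.3   0.7] [193, 192, 161, 72, 72]
180 [-113.3   61.1] [-113.3    1.5] [193, 193, 153, 76, 70]
w9 [-24.5  48.2]
320 [5, 6, 5, 5, 13, 47, 59, 59, 61, 59, 60] [169, 171, 172, 172, 105, 98, 105, 106, 106, 104, 105]
330 [6, 5, 5, 5, 9, 46, 62, 61, 60, 61, 62] [168, 172, 171, 175, 110, 98, 104, 106, 107, 106, 108]
340 [4, 4, 4, 5, 10, 40, 58, 57, 56, 57, 57] [170, 173, 173, 176, 118, 91, 102, 101, 101, 101, 100]
348 [7, 5, 6, 5, 6, 29, 59, 60, 60, 61, 62] [172, 171, 175, 177, 157, 122, 104, 105, 105, 105, 103]
351 [5, 5, 4, 6, 7, 25, 63, 61, 64, 64, 63] [172, 172, 175, 177, 160, 125, 105, 106, 107, 106, 106]
110 [-16.5  60.7] [-16.    0.7] [190, 184, 134, 66, 60]
130 [-43.4  60.8] [-43.1   1.7] [191, 191, 168, 90, 76]
160 [-84.2  61. ] [-84.1   1.1] [193, 182, 129, 80, 69]
180 [-112.    61.2] [-112.     1.9] [193, 194, 182, 90, 71]
bottle diff 9.0 offcut 8.0
```

Run:
```python
from h import *
J=[595.093,150.039,1.50894]
def toj(p):
    d=np.array(p[:2])-J[:2];cc,s=np.cos(J[2]),np.sin(J[2]);return np.array([cc*d[0]+s*d[1],-s*d[0]+cc*d[1]])
def cross(a,th,u0):
    for i in range(len(a)-1):
        if (a[i]-th)*(a[i+1]-th)<=0 and a[i]!=a[i+1]: return u0+i+(th-a[i])/(a[i+1]-a[i])
for n in('w8','w9'):
    c=load(n);im=c['img'].astype(float);rb=im[:,:,0]-im[:,:,2];E={'outer':[],'back':[],'inner':[]}
    for v in range(112,184):
        E['outer'].append(toj(onz(c,cross(rb[v,300:330],50,300),v,44,True)))
        E['inner'].append(toj(onz(c,cross(im[v,335:365,1],130,335),v,44,True)))
        k=cross(im[v,362:395,1],130,362)
        if k: E['back'].append(toj(onz(c,k,v,44,True)))
    for k,e in E.items():
        e=np.array(e);p=np.polyfit(e[:,0],e[:,1],1);p=np.polyfit(*e[np.abs(e[:,1]-np.polyval(p,e[:,0]))<1].T,1);print(n,k,len(e),'y0 %.2f slope mm/100 %.2f'%(p[1],p[0]*100))
```

```text
w8 outer 72 y0 60.62 slope mm/100 -0.44
w8 back 72 y0 -24.07 slope mm/100 0.03
w8 inner 72 y0 1.24 slope mm/100 -0.37
w9 outer 72 y0 60.83 slope mm/100 -0.13
w9 back 72 y0 -24.10 slope mm/100 -0.03
w9 inner 72 y0 1.11 slope mm/100 -0.67
```

```bash
python3 -m handwheel '[{"hand":0,"x":-0.02,"y":0.015,"z":0,"spin":0},{"hand":0,"x":-0.0345,"y":0.0284,"z":0,"spin":0},{"hand":0,"x":-0.0345,"y":0.0284,"z":-0.04,"spin":0},{"hand":0,"x":-0.0345,"y":0.0284,"z":-0.08,"spin":0},{"hand":0,"x":-0.0345,"y":0.0284,"z":-0.12,"spin":0},{"hand":0,"x":-0.0345,"y":0.0284,"z":-0.16,"spin":0},{"hand":0,"x":-0.0345,"y":0.0284,"z":-0.2,"spin":0},{"hand":0,"x":-0.0345,"y":0.0284,"z":-0.235,"spin":0},{"hand":0,"x":-0.0345,"y":0.0284,"z":-0.26,"spin":0},{"hand":0,"x":-0.0345,"y":0.0284,"z":-0.272,"spin":0},{"hand":0,"x":-0.0345,"y":0.0284,"z":-0.272,"spin":0},{"hand":0,"x":-0.0345,"y":0.0284,"z":-0.272,"spin":0},{"hand":0,"x":-0.031,"y":0.0282,"z":-0.272,"spin":0},{"hand":0,"x":-0.028,"y":0.028,"z":-0.272,"spin":0},{"hand":0,"x":-0.025,"y":0.0278,"z":-0.272,"spin":0},{"hand":0,"x":-0.022,"y":0.0276,"z":-0.272,"spin":0},{"hand":0,"x":-0.02,"y":0.0275,"z":-0.272,"spin":0},{"hand":0,"x":-0.02,"y":0.0275,"z":-0.272,"spin":0}]'; python3 -m handwheel '[{"hand":0,"x":0.0005,"y":0,"z":0,"spin":0},{"hand":0,"x":0.001,"y":0,"z":0,"spin":0},{"hand":0,"x":0.001,"y":0,"z":0,"spin":0}]'
```

```text
t: 29.45
eef_pos: [520.9, 83.7, 34.0]
tcp_rot: [-3.142, -0.0, -0.061]
ft_force: [0.1, -0.8, -0.5]
opening: 0.006
t: 29.7
eef_pos: [521.1, 83.8, 33.7]
tcp_rot: [3.142, 0.001, -0.061]
ft_force: [-3.4, -0.4, 3.2]
opening: 0.008
```

```bash
python3 -m handwheel '[{"hand":0,"x":0.001,"y":0,"z":0,"spin":0},{"hand":0,"x":0.002,"y":0.0003,"z":0,"spin":0},{"hand":0,"x":0.003,"y":0.0006,"z":0,"spin":0},{"hand":0,"x":0.0035,"y":0.0012,"z":0,"spin":0},{"hand":0,"x":0.0035,"y":0.0018,"z":0,"spin":0},{"hand":0,"x":0.0035,"y":0.0018,"z":0,"spin":0}]'; python3 -m handwheel '[{"hand":0,"x":-0.003,"y":0,"z":0,"spin":0},{"hand":0,"x":-0.015,"y":0.001,"z":0,"spin":0},{"hand":0,"x":-0.03,"y":0.002,"z":0.01,"spin":0},{"hand":0,"x":-0.03,"y":0.002,"z":0.05,"spin":0},{"hand":0,"x":-0.03,"y":0.002,"z":0.09,"spin":0},{"hand":0,"x":-0.03,"y":0.002,"z":0.13,"spin":0},{"hand":0,"x":-0.03,"y":0.002,"z":0.17,"spin":0},{"hand":0,"x":-0.03,"y":0.002,"z":0.21,"spin":0},{"hand":0,"x":-0.02,"y":0,"z":0.25,"spin":0},{"hand":0,"x":0.01,"y":-0.02,"z":0.274,"spin":0},{"hand":0,"x":0.018,"y":-0.03,"z":0.274,"spin":0},{"hand":0,"x":0.018,"y":-0.03,"z":0.274,"spin":0},{"hand":0,"x":0.018,"y":-0.03,"z":0.274,"spin":0}]';  python3 - <<'E'
from h import *
J=[595.093,150.039,1.50894]
def toj(p):
    d=np.array(p[:2])-J[:2];cc,s=np.cos(J[2]),np.sin(J[2]);return np.array([cc*d[0]+s*d[1],-s*d[0]+cc*d[1]])
def cross(a,th,u0):
    for i in range(len(a)-1):
        if (a[i]-th)*(a[i+1]-th)<=0 and a[i]!=a[i+1]: return u0+i+(th-a[i])/(a[i+1]-a[i])
c=snap('wrist','wA');im=c['img'].astype(float);rb=im[:,:,0]-im[:,:,2]
print(toj(c['T'][:2,3]))
for u in (320,340,351): print(u,rb[90:104,u].astype(int).tolist(),im[90:104,u,1].astype(int).tolist())
for k,g in dict(outer=lambda v:cross(rb[v,295:330],50,295),back=lambda v:cross(im[v,362:395,1],130,362)).items():
    e=np.array([toj(onz(c,g(v),v,44,True)) for v in range(112,184) if g(v)]);p=np.polyfit(*e.T,1);p=np.polyfit(*e[np.abs(e[:,1]-np.polyval(p,e[:,0]))<1].T,1);print(k,'y0 %.2f slope/100 %.2f'%(p[1],p[0]*100))
E
```

```text
t: 30.2
eef_pos: [521.3, 84.9, 33.2]
tcp_rot: [3.14, 0.008, -0.06]
ft_force: [-16.8, -6.9, 9.3]
opening: 0.003
t: 31.28
eef_pos: [542.6, 55.2, 306.3]
tcp_rot: [-3.142, 0.002, -0.062]
ft_force: [-0.4, 0.0, 0.7]
opening: 0.005
[-25.17460451  45.57798854]
320 [5, 7, 6, 4, 6, 7, 10, 27, 52, 61, 60, 60, 59, 61] [170, 170, 171, 168, 173, 172, 109, 90, 97, 102, 105, 106, 104, 104]
340 [7, 6, 8, 7, 6, 7, 11, 27, 50, 58, 59, 60, 61, 59] [174, 172, 170, 170, 175, 173, 120, 91, 95, 102, 101, 101, 101, 102]
351 [7, 6, 7, 7, 7, 8, 10, 24, 41, 62, 63, 63, 64, 63] [174, 172, 171, 172, 171, 174, 131, 130, 135, 106, 105, 103, 104, 105]
outer y0 61.22 slope/100 0.42
back y0 -24.06 slope/100 -0.01
```

```bash
python3 -c "
from cell import *
print(state()['t']);print(job_done())"
```

```text
31.3333
the job is handed in; nothing more can be done
None
```

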